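# Set the magnetic finisher to its fifth speed and switch it on

### The arm

A 6-joint arm with a two-finger parallel gripper is mounted at the origin on a cart in front of the work surface, level with it; the furniture and walls round the work are solid. World frame = base frame: x ahead of the robot, y to its left, z up, the work surface at z = 0. Lengths are in m, angles in rad, forces in N, time in s.
With the tool pointing down it reaches from about 0.375 to 0.9 m from the base axis. Payload 3.1 kg.
Tool frame: the origin (TCP) lies at the very end of the fingers, on their centre line; the grasp point (between the pads) lies 19 mm behind it; z points along the fingers, y is the line along which they close (so a half turn about z gives the same grasp; the last joint's range is limited). The gripper opens to 87 mm and grips with 3 to 60 N. Pads are 19 mm wide; open, the fingers measure 117 mm over their backs; the gripper's body (75 mm by 190 mm) begins 51 mm behind the grasp point.
Start: joints at [0.948, 0.527, 1.433, -0, 1.181, -0.178], TCP at [0.269, 0.564, 0.223] pointing down, gripper open.
Joint ranges: [-3.08, 3.08], [-0.75, 2.2], [0.22, 2.44], [-1.43, 4.57], [0, 2.65], [-2.85, 2.85]. Speed limits (rad/s): [2.79, 2.79, 3.14, 3.14, 3.14, 3.14].

### API

Orientations are given as a unit quaternion [x, y, z, w].
In Python, from rig import robot gives the robot as it stands. The module is installed in compiled form; this text tells all that it offers.
- The arm moves only by the tool servo_tool, never from a script. Its argument "rows" is one flat list of numbers, 5 for each row, row after row: the closure, from -1 (fully open) to 1 (shut), so that 0 is half open, then the shift along the tool's x, y, z in m, then the turn about the tool's z in degrees. A call has 1 to 5 rows; each row shifts and turns the commanded pose from where the row before left it, along the tool's axes as they then stand; what a row does not reach is not made up. A row lasts 1/12 s, in which the tool goes at most 41.7 mm and 7.16 degrees, less where a joint would pass 70% of its speed; a pose out of reach is approached as far as the arm can. A call with a gripper value outside its range is refused whole. The fingers move at their own pace and stop on an object; "newtons" is the grip in N (left out, the last holds). Time passes only in rows, so rows that do not move let the fingers close. It gives the time, the measured TCP pose, the force, the opening and the grip force at its end, in the units of the state.
- robot.get_obs(): the state, without advancing time (a new reading comes with each control period).
- robot.camera(name): name is "scene" or "top"; returns a dict with "pixels" (420x560x3 uint8, red, green, blue), "intrinsics" (3x3 intrinsics, pixels), "rvec" (rotation vector, rad) and "tvec" (3), from world to camera coordinates, as OpenCV has them. Camera axes: x right, y down, z forward; pixel columns grow to the right and rows downward; lengths in m; the calibration is good to about 2 mm. A picture is of the moment at which its call begins. There is no depth.
- robot.hand_in(): hands the job in; it is judged then, once.
Trained networks look in a picture, given as the dict that the camera call returned (one of the last four; its "shot" number tells which), for a name from the list of things; names that differ only in an ending like _2 or _b are one class to them, and where a whole thing is asked for, a point or a joint stands for the part that bears it (a point fixed in the world has none). Each returns a list of dicts, best first, with "score" (0 to 1); they miss things now and then, are a little off and sometimes report something else, mostly with a low value. They report only what shows in the picture. A call takes as long as a camera call. They do not tell look-alikes from the thing itself.
- robot.spot_in(picture, query): "at" ([x, y, z] in m, in world coordinates, good to about 4 mm: the middle of the surface that is visible of it).
- robot.outline_of(picture, query): "region" (420x560 bool, what is visible of it).
- robot.place_of(picture, query): "at" ([x, y, z] in m, in world coordinates, good to about 4 mm: a listed point, or the origin of a listed thing).
The state is a dict: "time": time; "q": joint angles; "joint_velocities": joint speeds; "joint_torque": joint torques, N m; "position": TCP position; "tool_rot": TCP orientation; "ft_force": force on the tool from outside, world axes, zero at the start; "moment": the same for the moment, N m; "grip_width": finger opening in m; "grip_force": force on a finger pad.
Only numpy, scipy, OpenCV 4.12 (cv2) and the standard library are available. Lean on these libraries where they do the work, as an engineer would, in place of code of your own. Each camera call takes 0.05 s, during which the arm holds its last target. There are 200 camera calls.

### The job

The brass casting in the bowl is ready to be burnished in the magnetic pin finisher. With your fingertip, push the bar of the speed selector round clockwise, click by click, until its nose clicks into the fifth of its seven settings (the lines on the scale get longer with the speed; the shortest is the first), and only then switch the machine on by pressing down the far half of its rocker switch. Only push and press: do not take hold of the selector, and leave the timer knob, the bowl with the casting and everything round the machine as they are.

Things in the scene. Friction and masses are not known exactly. Their poses are not given: they have to be found in the camera images.
- finisher: magnetic pin finisher, a grey box fixed on the bench, 280 deep x 256 wide x 70 mm high. Origin: centre of its underside; own x points to its back, y to its left. The level rear deck carries the bowl. The front 120 mm is a panel sloping down to the front by 10 degrees, with one row of controls, left to right: speed selector (bar knob), small round timer, power rocker
- selector (a joint): angle of the selector (rad), growing clockwise from above. Seven click-stops 0.5236 apart: 0 = first setting (nose to the machine's left), 1.571 = fourth (nose to its back), 2.094 = FIFTH, 3.142 = seventh (nose right). Starts in one of the first three. A click takes about 4 to 5 N at 20 mm from the axis; past half way it snaps into the next stop and stays
- selector_top (a point): on the selector's axis, at the top of its bar, 24 mm above the panel. Turns with it: x along the bar to the nose, z up out of the panel. Black bar 11 mm wide, 19 mm high (5 to 24 mm above the panel), 27 mm from the axis to the tail end, 31 mm to the nose (white line). Under it a skirt of 15.5 mm radius, 7 mm high. The panel is clear 45 mm round the axis
- selector_nose (a point): the point of the selector's nose, at the top face of the bar, 31.5 mm from the axis
- rocker (a joint): angle of the power rocker (rad): 0 = off (far half up, as it starts), 0.34 = on (far half fully down). Black paddle 42 mm long front to back, 24 mm wide, tipping about its middle. It takes about 5 N on the far end to start it, snaps over past 0.17 and stays on
- rocker_far (a point): on top of the rocker's far half, 16.5 mm behind its pivot: the place to press. Moves with the paddle: about 16 mm above the panel when off, about 5 mm lower when on. A low frame (3.5 mm high) surrounds the paddle
- timer_mark (a point): the end of the white line on top of the timer knob, 11 mm from its axis. The timer is a round black fluted knob, 24 mm across and 16 mm high, which turns easily without clicks and starts anywhere; leave it alone
- rinse_bowl: glass bowl, 135 mm across, 76 mm high, standing loose on the machine's deck (rim 148 mm above the bench, near edge of the rim about 80 mm behind the selector's axis). Origin: centre of its underside
- brass_frame_1: U-shaped brass casting, 40x40x54 mm, standing loose in the bowl. Origin: centre of its underside
- brass_frame_0: a like brass casting standing loose on the bench block at the left. Origin: centre of its underside
- bench_block: steel bench block, 75x115x17 mm, fixed, left of the machine. Origin: centre of its underside
- small_tumbler: small glass tumbler, 41 mm across, 47 mm high, loose, right of the machine. Origin: centre of its underside
- copper_tongs: copper tongs, 209 mm long, 29 mm wide, 12 mm high, lying loose on the bench in front and to the right of the machine. Origin: centre of the underside, long axis y
Not all that is in view belongs to the job. What is shaped like the rinse_bowl but orange is not meant.

How it is judged:
By the outcome, as a careful person would: the job done as asked, in the order asked, and still so for the second after the job is handed in, with the robot touching nothing.
It also fails if it takes over 58 s, if anything falls off the work surface, if the arm or the gripper's body presses on something with over 40 N, if the wrist force passes 120 N, or if a joint passes its speed limit or range.

## Working session

There is one attempt and no reset: what is moved stays moved. The work goes in short steps, Python scripts to look and compute and a tool call to move; the robot and the scene stay as the last step left them, time stands still between calls to the robot, and variables do not carry over. Pictures are saved under pics/ and viewed, at most 10 in all, crops included, and the job is handed in when it is done.

Besides the shell and the picture viewer there is one more tool, called after "Request:" as name(argument=value, ...) on one line, values as JSON. servo_tool: Moves the arm, as the interface text tells. Its arguments: {"type":"object","properties":{"rows":{"type":"array","items":{"type":"number"}},"newtons":{"type":"number"}},"required":["rows"]}

```bash
mkdir -p pics
cat > h.py <<'E'
import numpy as np,cv2
from rig import robot
from scipy.spatial.transform import Rotation as R
def proj(c,P):
    return cv2.projectPoints(np.array(P,float).reshape(-1,1,3),c['rvec'],c['tvec'],c['intrinsics'],None)[0].reshape(-1,2)
def save(c,n): cv2.imwrite('pics/'+n,c['pixels'][:,:,::-1])
E
python3 - <<'E'
from h import *
o=robot.get_obs();print(o['time'],o['position'],o['tool_rot'],R.from_quat(o['tool_rot']).as_matrix().round(3))
for n in('scene','top'):
    c=robot.camera(n);save(c,n+'0.png')
    for q in('finisher','selector_top','selector_nose','rocker_far','timer_mark','rinse_bowl','small_tumbler'):
        r=robot.place_of(c,q)
        print(n,q,[(np.round(d['at'],4).tolist(),round(d['score'],2),proj(c,d['at']).round().tolist()) for d in r[:2]])
E
```

```text
0.0 [0.26843928 0.56358614 0.22159585] [ 2.20536898e-01  9.75378029e-01 -1.00150794e-03 -4.16435998e-04] [[-0.903  0.43  -0.001]
 [ 0.43   0.903 -0.002]
 [ 0.    -0.002 -1.   ]]
scene finisher [([0.5551, 0.0797, -0.0031], 0.8, [[278.0, 211.0]])]
scene selector_top [([0.4794, 0.161, 0.0831], 0.72, [[230.0, 184.0]])]
scene selector_nose [([0.4884, 0.1914, 0.0845], 0.74, [[222.0, 178.0]])]
scene rocker_far [([0.4681, 0.0079, 0.0777], 0.78, [[283.0, 209.0]])]
scene timer_mark [([0.4822, 0.0693, 0.0743], 0.67, [[263.0, 199.0]])]
scene rinse_bowl [([0.623, 0.0688, 0.0735], 0.71, [[298.0, 173.0]]), ([0.5804, -0.1754, 0.0005], 0.68, [[380.0, 240.0]])]
scene small_tumbler [([0.4647, -0.3032, -0.0006], 0.72, [[416.0, 294.0]])]
top finisher [([0.5576, 0.083, 0.0011], 0.79, [[267.0, 198.0]])]
top selector_top [([0.4829, 0.1587, 0.0845], 0.48, [[236.0, 219.0]])]
top selector_nose [([0.4863, 0.1937, 0.081], 0.55, [[222.0, 217.0]])]
top rocker_far []
top timer_mark [([0.4734, 0.0689, 0.0721], 0.51, [[270.0, 224.0]])]
top rinse_bowl [([0.5802, -0.1748, 0.0059], 0.81, [[359.0, 192.0]])]
top small_tumbler [([0.4687, -0.2995, 0.0022], 0.55, [[404.0, 232.0]])]
```

Run:
```python
import cv2
a=cv2.imread('pics/scene0.png');b=cv2.imread('pics/top0.png')
cv2.imwrite('pics/a.png',cv2.resize(a[140:260,180:340],None,fx=5,fy=5,interpolation=2))
cv2.imwrite('pics/b.png',cv2.resize(b[150:270,190:350],None,fx=5,fy=5,interpolation=2))
```

```text
(no output)
```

View pics/scene0.png

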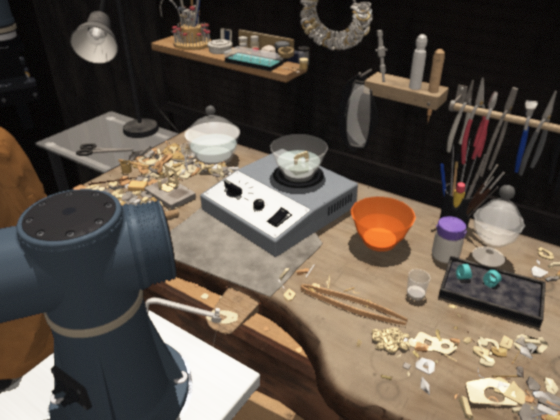

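View pics/a.png

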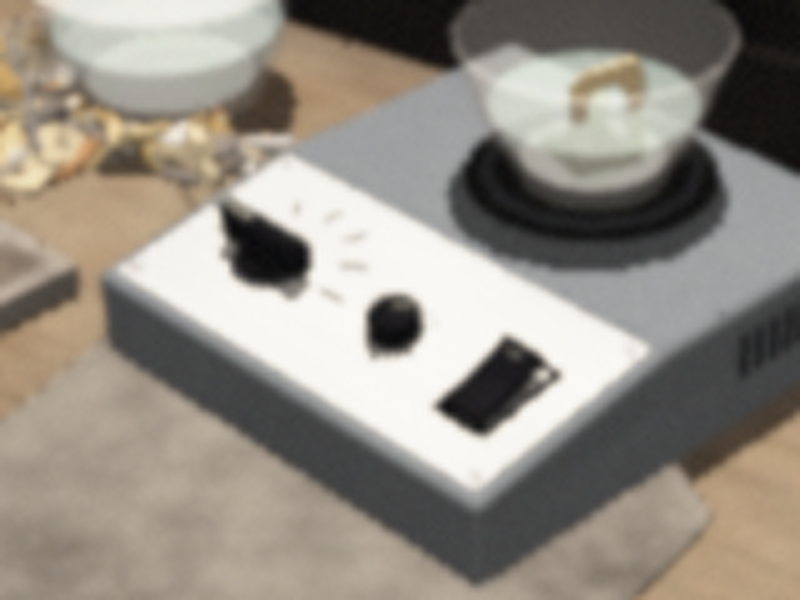

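View pics/b.png

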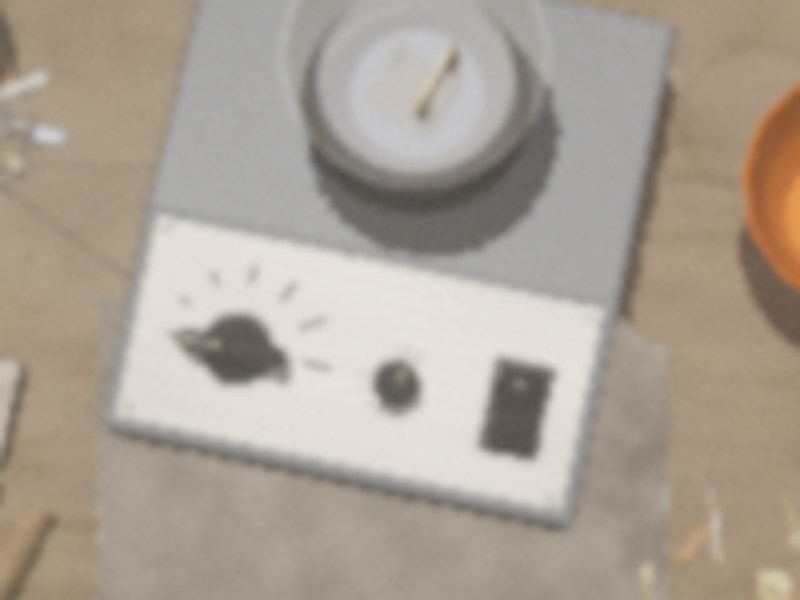

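The top view crop shows the nose at about (175,338) and the selector axis at (237,347). Six scale lines are visible and the shortest is hidden under the nose, so the selector is in the first setting. The machine is turned about -12°, with the timer at (398,385) and the rocker at (517,408). I'll push the tail forward from behind, which keeps the gripper away from the bowl.

Request:
servo_tool(rows=[1, -0.026, -0.02, 0, 0, 1, -0.026, -0.02, 0, 0, 1, -0.026, -0.02, 0, 0, 1, -0.026, -0.02, 0, 0, 1, -0.026, -0.02, 0, 0])

```text
time: 1.22
position: [0.3436, 0.4167, 0.2227]
tool_rot: [0.22, 0.975, 0.0, 0.0]
ft_force: [1.1, -0.8, -0.9]
grip_width: 0.0617
grip_force: 0.0
```

Request:
servo_tool(rows=[1, -0.026, -0.02, 0, 0, 1, -0.026, -0.02, 0, 0, 1, -0.026, -0.02, 0, 0, 1, -0.026, -0.02, 0, 0, 1, -0.026, -0.02, 0, 0])

```text
time: 1.63
position: [0.4181, 0.2704, 0.2228]
tool_rot: [0.221, 0.975, 0.0, 0.0]
ft_force: [1.3, 0.2, -1.0]
grip_width: 0.0285
grip_force: 0.0
```

Request:
servo_tool(rows=[1, -0.026, -0.02, 0, 0, 1, -0.026, -0.02, 0, 0, 1, -0.026, -0.02, 0, 0, 1, -0.026, -0.02, 0, 0, 1, -0.026, -0.02, 0, 0])

```text
time: 2.05
position: [0.4925, 0.124, 0.2228]
tool_rot: [0.221, 0.975, 0.0, 0.0]
ft_force: [0.9, 0.2, 0.1]
grip_width: 0.0018
grip_force: 0.0
```

Request:
servo_tool(rows=[1, 0, 0, 0, -6.75, 1, 0, 0, 0, -6.75, 1, 0, 0, 0, 0, 1, 0, 0, 0, 0])

```text
time: 2.38
position: [0.4919, 0.1255, 0.2226]
tool_rot: [0.106, 0.994, 0.0, 0.0]
ft_force: [0.5, 0.3, 0.2]
grip_width: 0.0004
grip_force: 0.0
```

Request:
servo_tool(rows=[1, -0.005, -0.002, 0.03, 0, 1, 0, 0, 0.03, 0, 1, 0, 0, 0.03, 0, 1, 0, 0, 0.03, 0, 1, 0, 0, 0, 0])

```text
time: 2.8
position: [0.4923, 0.1229, 0.0981]
tool_rot: [0.105, 0.994, -0.001, -0.005]
ft_force: [-0.6, 0.3, -0.3]
grip_width: 0.0005
grip_force: 0.0
```

```bash
cat > look.py <<'E'
from h import *
import sys
o=robot.get_obs();print(o['time'],o['position'],o['ft_force'])
ims=[]
for n in('scene','top'):
    c=robot.camera(n)
    for q in('selector_top','selector_nose','rocker_far'):
        r=robot.place_of(c,q)
        print(n,q,[(np.round(d['at'],4).tolist(),round(d['score'],2)) for d in r[:1]])
    p=o['position'];u,v=proj(c,p)[0];print('tcp px',u,v)
    cx,cy=proj(c,[.475,.10,.07])[0].astype(int)
    ims.append(cv2.resize(c['pixels'][cy-50:cy+50,cx-66:cx+67,::-1],(399,300),interpolation=2))
cv2.imwrite('pics/'+sys.argv[1],np.hstack(ims))
E
python3 look.py l1.png
```

```text
2.8 [0.49230845 0.12290002 0.09806428] [-0.56666339  0.31101431 -0.30546816]
scene selector_top [([0.4789, 0.1633, 0.0827], 0.73)]
scene selector_nose [([0.4808, 0.0657, 0.0731], 0.65)]
scene rocker_far [([0.4678, 0.0081, 0.0777], 0.67)]
tcp px 246.43177771216475 180.7565560848777
top selector_top []
top selector_nose []
top rocker_far [([0.47, 0.0077, 0.0783], 0.62)]
tcp px 249.24760588916337 214.2013447365709
```

View pics/l1.png

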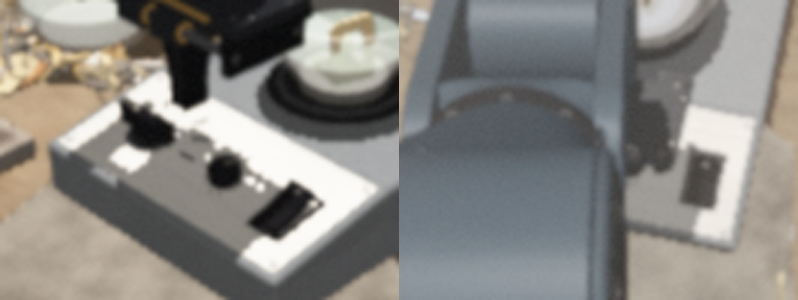

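The tail and finger look as expected: finger at about (190,95) in the left half, just behind the tail at (175,130). Next I'll descend behind the tail.

Request:
servo_tool(rows=[1, -0.004, 0.002, 0, 0, 1, 0, 0, 0.01, 0, 1, 0, 0, 0.01, 0, 1, 0, 0, 0.007, 0, 1, 0, 0, 0, 0])

```text
time: 3.62
position: [0.499, 0.1236, 0.0734]
tool_rot: [0.105, 0.995, -0.0, -0.002]
ft_force: [0.2, -0.4, -0.5]
grip_width: 0.0002
grip_force: 0.0
```

Request:
servo_tool(rows=[1, 0.003, 0, 0, 0, 1, 0.003, 0, 0, 0, 1, 0, 0, 0, 0])

```text
time: 3.87
position: [0.4942, 0.125, 0.0755]
tool_rot: [0.104, 0.995, -0.0, -0.0]
ft_force: [1.0, 0.1, -0.2]
grip_width: 0.0004
grip_force: 0.0
```

Request:
servo_tool(rows=[1, 0.002, 0, 0.002, 0, 1, 0.002, 0, 0.002, 0, 1, 0.002, 0, 0, 0, 1, 0, 0, 0, 0])

```text
time: 4.2
position: [0.4926, 0.1257, 0.0725]
tool_rot: [0.104, 0.995, 0.0, 0.004]
ft_force: [5.0, -2.6, 1.2]
grip_width: 0.0006
grip_force: 2.8
```

Request:
servo_tool(rows=[1, 0.002, 0, 0, 0, 1, 0.002, 0, 0, 0, 1, 0, 0, 0, 0])

```text
time: 4.45
position: [0.487, 0.1266, 0.072]
tool_rot: [0.104, 0.995, 0.0, 0.002]
ft_force: [2.0, -0.7, -0.9]
grip_width: 0.0005
grip_force: 0.6
```

Request:
servo_tool(rows=[1, 0.002, 0, 0, 0, 1, 0.002, 0, 0, 0, 1, 0, 0, 0, 0])

```text
time: 4.7
position: [0.4814, 0.128, 0.0716]
tool_rot: [0.104, 0.995, 0.0, 0.001]
ft_force: [3.6, -1.2, -0.1]
grip_width: 0.0006
grip_force: 1.3
```

Request:
servo_tool(rows=[1, 0.003, 0.001, 0, 0, 1, 0.003, 0.001, 0, 0, 1, 0.002, 0.001, 0, 0, 1, 0, 0, 0, 0])

```text
time: 5.03
position: [0.4719, 0.1327, 0.0713]
tool_rot: [0.104, 0.995, -0.0, -0.002]
ft_force: [-0.5, -0.0, -0.1]
grip_width: 0.0004
grip_force: 0.0
```

```bash
python3 look.py l2.png
```

```text
5.0333 [0.47190733 0.13271579 0.07131976] [-0.47056208 -0.03523901 -0.06971968]
scene selector_top [([0.478, 0.1603, 0.083], 0.48)]
scene selector_nose [([0.5119, 0.1717, 0.0879], 0.51)]
scene rocker_far [([0.4679, 0.0085, 0.0771], 0.58)]
tcp px 238.0157026048185 193.50990836660824
top selector_top []
top selector_nose []
top rocker_far [([0.4678, 0.0092, 0.0762], 0.63)]
tcp px 245.91612617625623 223.7500446891474
```

View pics/l2.png

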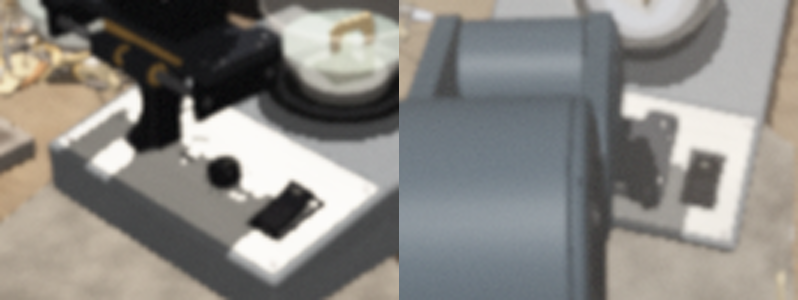

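The nose now points 30° to the left of the machine's back, which is the third setting: two clicks done. Carrying on round.

Request:
servo_tool(rows=[1, 0.0025, 0.0015, 0.001, 0, 1, 0.0025, 0.0015, 0, 0, 1, 0.0025, 0.002, 0, 0, 1, 0, 0, 0, 0])

```text
time: 5.77
position: [0.4681, 0.1388, 0.0706]
tool_rot: [0.104, 0.995, -0.0, 0.001]
ft_force: [-0.2, 0.4, 0.5]
grip_width: 0.0003
grip_force: 0.0
```

Request:
servo_tool(rows=[1, 0.003, 0.001, 0.001, 0, 1, 0.003, 0.001, 0.001, 0, 1, 0.002, 0.001, 0, 0, 1, 0, 0, 0, 0])

```text
time: 6.1
position: [0.4591, 0.1439, 0.0684]
tool_rot: [0.104, 0.995, -0.0, -0.001]
ft_force: [-0.3, -0.8, -0.4]
grip_width: 0.0006
grip_force: 0.0
```

```bash
python3 look.py l3.png
```

```text
6.1 [0.45909446 0.14389823 0.0683696 ] [-0.25088115 -0.75830709 -0.40128271]
scene selector_top [([0.4804, 0.1611, 0.0813], 0.51)]
scene selector_nose [([0.515, 0.1621, 0.0889], 0.51)]
scene rocker_far [([0.4665, 0.0105, 0.0771], 0.7)]
tcp px 230.67604792242267 195.67756862811308
top selector_top [([0.4678, 0.0122, 0.0793], 0.22)]
top selector_nose []
top rocker_far [([0.4662, 0.0103, 0.0787], 0.57)]
tcp px 241.52990462475339 228.71587620768796
```

View pics/l3.png

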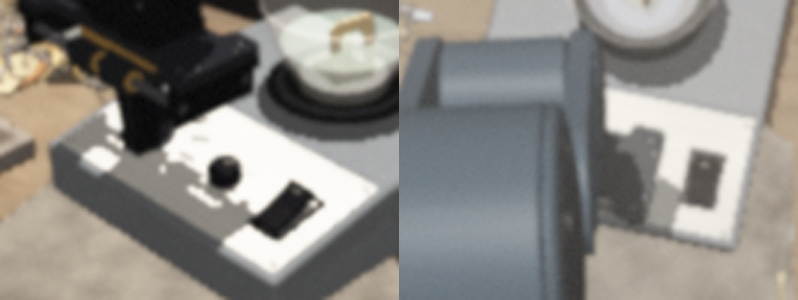

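The networks put the nose near the machine's back, and the finger has almost no load where only the fourth setting leaves it room. I'll now do the last click gently.

Request:
servo_tool(rows=[1, 0.004, 0, 0.001, 0, 1, 0.003, 0, 0, 0, 1, 0, 0.001, 0, 0, 1, 0, 0.001, 0, 0, 1, 0, 0, 0, 0])

```text
time: 6.92
position: [0.454, 0.1471, 0.0676]
tool_rot: [0.104, 0.995, 0.0, 0.0]
ft_force: [-0.3, 0.2, -0.3]
grip_width: 0.0008
grip_force: 0.0
```

Request:
servo_tool(rows=[1, 0, 0.001, 0, 0, 1, 0, 0.001, 0, 0, 1, 0, 0, 0, 0])

```text
time: 7.17
position: [0.4547, 0.149, 0.0676]
tool_rot: [0.104, 0.995, 0.0, 0.0]
ft_force: [0.6, -1.0, 0.3]
grip_width: 0.0004
grip_force: 0.0
```

Request:
servo_tool(rows=[1, 0, 0.001, 0, 0, 1, 0, 0.001, 0, 0, 1, 0, 0, 0, 0])

```text
time: 7.42
position: [0.4548, 0.1506, 0.0676]
tool_rot: [0.104, 0.995, -0.0, -0.0]
ft_force: [0.2, -2.5, 0.5]
grip_width: 0.0003
grip_force: 1.0
```

```bash
python3 look.py l4.png
```

```text
7.4167 [0.45475605 0.15058832 0.06756745] [ 0.23011836 -2.51789781  0.45763577]
scene selector_top [([0.4779, 0.1623, 0.083], 0.37)]
scene selector_nose [([0.5121, 0.1533, 0.0857], 0.36)]
scene rocker_far [([0.4695, 0.008, 0.0753], 0.77)]
tcp px 227.17826862461408 195.95411481305084
top selector_top []
top selector_nose []
top rocker_far [([0.469, 0.0114, 0.0775], 0.67)]
tcp px 238.92103169367005 230.3636890685999
```

Fourth setting, and the finger is in contact. Pushing on until it snaps.

Request:
servo_tool(rows=[1, 0, 0.001, 0, 0, 1, 0, 0.001, 0, 0, 1, 0, 0, 0, 0])

```text
time: 8.07
position: [0.4547, 0.1514, 0.0675]
tool_rot: [0.104, 0.995, -0.001, -0.001]
ft_force: [-1.5, -8.9, 1.9]
grip_width: 0.0005
grip_force: 4.7
```

Request:
servo_tool(rows=[1, 0, 0.001, 0, 0, 1, 0, 0.001, 0, 0, 1, 0, 0, 0, 0])

```text
time: 8.32
position: [0.455, 0.1548, 0.0674]
tool_rot: [0.105, 0.994, 0.0, -0.001]
ft_force: [-0.8, -0.0, -0.2]
grip_width: 0.0005
grip_force: 0.4
```

Request:
servo_tool(rows=[1, 0, 0.001, 0, 0, 1, 0, 0, 0, 0])

```text
time: 8.48
position: [0.4557, 0.1562, 0.0675]
tool_rot: [0.104, 0.995, 0.0, -0.0]
ft_force: [-1.0, -0.4, 0.1]
grip_width: 0.0001
grip_force: 0.0
```

The force rose to 9 N and then dropped to zero, so it snapped. Backing off and lifting towards the rocker, then checking.

Request:
servo_tool(rows=[1, 0.001, -0.006, 0, 0, 1, 0, 0, -0.03, 0, 1, 0, 0, -0.03, 0, 1, 0, -0.04, -0.02, 0, 1, 0, -0.04, 0, 0])

```text
time: 8.9
position: [0.4411, 0.075, 0.1496]
tool_rot: [0.102, 0.995, 0.0, 0.005]
ft_force: [1.3, -1.7, 0.1]
grip_width: 0.0005
grip_force: 0.0
```

Request:
servo_tool(rows=[1, -0.005, -0.04, 0, 0, 1, -0.005, -0.02, 0, 0, 1, 0, 0, 0, 0])

```text
time: 9.15
position: [0.4361, 0.0102, 0.1467]
tool_rot: [0.107, 0.994, -0.0, 0.002]
ft_force: [1.0, -0.5, -0.6]
grip_width: 0.0002
grip_force: 0.0
```

```bash
python3 look.py l5.png
```

```text
9.15 [0.43611872 0.01018364 0.14672416] [ 1.02325158 -0.5085242  -0.5952278 ]
scene selector_top [([0.482, 0.162, 0.0826], 0.69)]
scene selector_nose [([0.5027, 0.1362, 0.0856], 0.59)]
scene rocker_far [([0.4697, 0.0103, 0.0765], 0.74)]
tcp px 273.0179586863045 188.10159619270564
top selector_top [([0.4811, 0.1611, 0.0849], 0.55)]
top selector_nose [([0.5033, 0.1431, 0.0852], 0.63)]
top rocker_far []
tcp px 293.8068169793274 234.24050705748635
```

View pics/l5.png

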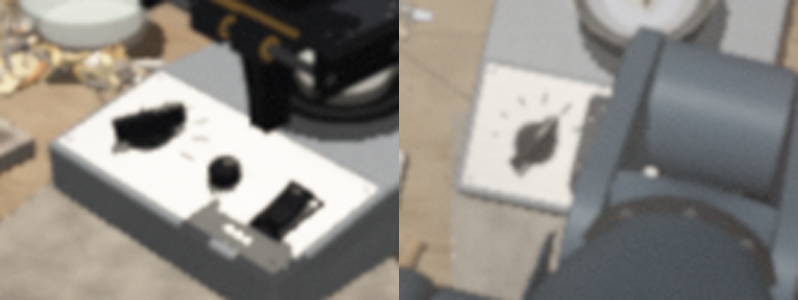

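The nose points about 33° right of the machine's back (nose near (555,120), axis (537,142) in the right half), so it is in the fifth setting. Next is the rocker's far half.

Request:
servo_tool(rows=[1, -0.016, 0.003, 0, 0, 1, -0.016, 0.003, 0, 0, 1, 0, 0, 0.03, 0, 1, 0, 0, 0.025, 0, 1, 0, 0, 0, 0])

```text
time: 9.97
position: [0.4649, 0.0142, 0.0879]
tool_rot: [0.104, 0.995, 0.0, -0.004]
ft_force: [-1.4, -0.4, 0.3]
grip_width: 0.0005
grip_force: 0.0
```

Request:
servo_tool(rows=[1, 0, 0, 0.004, 0, 1, 0, 0, 0.004, 0, 1, 0, 0, 0.003, 0, 1, 0, 0, 0, 0])

```text
time: 10.3
position: [0.4677, 0.013, 0.0806]
tool_rot: [0.104, 0.995, -0.0, 0.0]
ft_force: [-0.7, 0.2, 0.1]
grip_width: 0.0002
grip_force: 0.0
```

Request:
servo_tool(rows=[1, -0.001, -0.003, 0, 0, 1, 0, 0, 0.002, 0, 1, 0, 0, 0.002, 0, 1, 0, 0, 0.002, 0, 1, 0, 0, 0, 0])

```text
time: 10.72
position: [0.4703, 0.009, 0.0755]
tool_rot: [0.105, 0.995, -0.0, 0.003]
ft_force: [1.0, -1.1, 9.0]
grip_width: 0.0007
grip_force: 4.3
```

Request:
servo_tool(rows=[1, 0, 0, 0.001, 0, 1, 0, 0, 0.001, 0, 1, 0, 0, 0.001, 0, 1, 0, 0, 0, 0])

```text
time: 11.05
position: [0.4683, 0.0096, 0.0714]
tool_rot: [0.104, 0.995, -0.0, 0.001]
ft_force: [0.0, -0.5, 4.9]
grip_width: 0.0006
grip_force: 2.2
```

Request:
servo_tool(rows=[1, 0, 0, 0.001, 0, 1, 0, 0, 0.001, 0, 1, 0, 0, 0, 0])

```text
time: 11.3
position: [0.4684, 0.0095, 0.071]
tool_rot: [0.104, 0.995, -0.0, 0.001]
ft_force: [-3.1, -1.3, 20.1]
grip_width: 0.0004
grip_force: 9.9
```

It has bottomed out at the "on" height with 20 N. Lifting away.

Request:
servo_tool(rows=[1, 0, 0, -0.02, 0, 1, 0, 0, -0.04, 0, 1, 0, 0, -0.04, 0, 1, 0, 0, -0.04, 0, 1, 0, -0.03, -0.01, 0])

```text
time: 11.72
position: [0.4646, -0.0174, 0.2243]
tool_rot: [0.102, 0.995, 0.0, 0.005]
ft_force: [2.3, -0.5, 0.2]
grip_width: 0.0004
grip_force: 0.0
```

Request:
servo_tool(rows=[1, 0, -0.04, 0, 0, 1, 0, -0.04, 0, 0, 1, 0, -0.04, 0, 0, 1, 0, -0.04, 0, 0, 1, 0, 0, 0, 0])

```text
time: 12.13
position: [0.4279, -0.1828, 0.2192]
tool_rot: [0.108, 0.994, -0.002, 0.001]
ft_force: [-0.7, -0.5, 0.4]
grip_width: 0.0009
grip_force: 0.0
```

```bash
python3 look.py l6.png
```

```text
12.1333 [ 0.42788835 -0.1828255   0.21917107] [-0.74936736 -0.48570159  0.40279486]
scene selector_top [([0.4806, 0.1642, 0.0835], 0.5)]
scene selector_nose [([0.5022, 0.1391, 0.0854], 0.72)]
scene rocker_far [([0.4732, 0.01, 0.0693], 0.68)]
tcp px 360.5721533559618 187.389604205017
top selector_top [([0.481, 0.1589, 0.0872], 0.51)]
top selector_nose [([0.5038, 0.1392, 0.0858], 0.63)]
top rocker_far [([0.4735, 0.0101, 0.0723], 0.52)]
tcp px 380.5581257705377 235.00071133774074
```

View pics/l6.png

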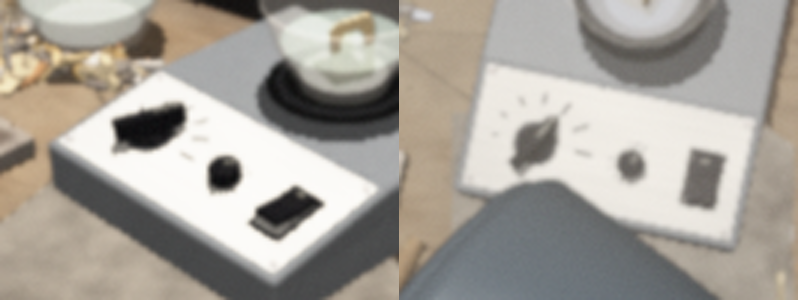

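The nose lines up with the fifth line at (566,108), and the sixth and seventh lines at (582,128) and (583,153) are free. The rocker's far half is down (z 0.077 to 0.071), its near edge is raised, and the bowl and timer have not moved.

```bash
python3 -c "
from rig import robot
print(robot.hand_in())"
```

```text
the job is handed in; nothing more can be done
None
```

The selector is clicked into the fifth setting and the machine was then switched on at the far half of the rocker; in the last pictures the timer and bowl look untouched, and the job is handed in at about 12 s.

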